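# Stir the milling pieces with the clipped rod

### The job

Pull the stirring rod level out through the mouth of its spring clip, then with its foot down among the milling pieces stir the pan three full turns clockwise as seen from above, circling close inside its wall so that most of the pieces are swept to new places; no piece may come out and the pan must stay about where it is. Then stand the rod, foot down, in the empty aluminium cup and let go of it, leaving cup and pan upright and the tin, the resin mount and the bottle alone.

Things in the scene. Friction and masses are not known exactly. Their poses are not given: they have to be found in the camera images.
- stand: Fixed stand: base 95 x 80 x 10 mm, post (18 thick x 26 wide, top at z 134 mm, 21 to 39 mm behind the origin at +x) and a C-shaped spring clip, 108 to 134 mm up. Origin on the bench below the clip's middle = rod's axis at the start; the clip's mouth faces the stand's -x. It resists a level pull along -x with a peak of 8 to 9 N some 4 mm out, then gives way; 20 mm out the rod is free. The pad behind the rod gives 3 mm.
- rod: Stirring rod, 190 mm long, 0.12 kg, upright in the clip, foot 10 mm over the bench on the stand's base. Shank 14 mm diameter; square black grip 24 x 24 mm, 136 to 190 mm above the foot, sides parallel to the rod's x, y (parallel to the stand's at the start); a 24 mm collar 86 to 91 mm up, under the clip, so it cannot be drawn upward out. Origin: centre of the foot's end; z towards the grip.
- rod_foot (a point): Centre of the end face of the rod's foot (same point as the rod's origin).
- rod_grip (a point): Middle of the rod's square grip, on the axis 165 mm above the foot.
- pan: Loose round steel pan, 113 mm outer diameter, 45 mm high, walls 4 mm, flat inner floor of about 51 mm radius 5 mm above its underside, 1.2 kg. Origin at the centre of the underside, z up, x and y along the world's at the start. Seven loose pieces lie in a ring about 39 mm from the centre; the middle is free over 25 mm radius.
- cup: Loose open aluminium cup, 78 mm diameter at the rim, a little narrower below, 100 mm high, walls 3 mm, inner floor about 4 mm up, 0.4 kg; empty at the start. Origin at the centre of the underside, z up. Between pan and cup stand a tall press (0.38 m high, front at x = 0.41, y from -0.05 to 0.23: carry the rod past in front of it) and a low vice (under 0.1 m).
- piece0: Steel ball of 20 mm diameter, one of the seven loose milling pieces in the pan. Origin at its centre.
- piece1: White ceramic cylinder, 18 mm diameter, 18 mm high, one of the seven loose milling pieces in the pan. Origin at its centre.
- piece2: Steel ball of 20 mm diameter, one of the seven loose milling pieces in the pan. Origin at its centre.
- piece3: White ceramic cylinder, 18 mm diameter, 18 mm high, one of the seven loose milling pieces in the pan. Origin at its centre.
- piece4: Steel ball of 20 mm diameter, one of the seven loose milling pieces in the pan. Origin at its centre.
- piece5: White ceramic cylinder, 18 mm diameter, 18 mm high, one of the seven loose milling pieces in the pan. Origin at its centre.
- piece6: Steel ball of 20 mm diameter, one of the seven loose milling pieces in the pan. Origin at its centre.
- tin: Bystander: round paste tin, 55 mm diameter, 22 mm high. Origin at the centre of its underside.
- mount_a: Bystander: black resin mount, 30 mm diameter, 19 mm high. Origin at the centre of its underside.
- bottle: Bystander: small brown dropper bottle, 33 mm diameter, 82 mm high. Origin at the centre of its underside.
Mind the look-alikes: they are no part of the job. What is shaped like the rod but yellow is not meant.

How it is judged:
By the outcome, as a careful person would: the job done as asked, in the order asked, and still so for the second after the job is handed in, with the robot touching nothing.
It also fails if it takes over 72 s, if anything falls off the work surface, if the arm or the gripper's body presses on something with over 40 N, if the wrist force passes 120 N, or if a joint passes its speed limit or range.

### The arm

A 6-joint arm with a two-finger parallel gripper is mounted at the origin on a cart in front of the work surface, level with it; the furniture and walls round the work are solid. World frame = base frame: x ahead of the robot, y to its left, z up, the work surface at z = 0. Lengths are in mm, angles in rad, forces in N, time in s.
With the tool pointing down it reaches from about 375 to 750 mm from the base axis. Payload 9 kg.
Tool frame: the origin (TCP) lies at the very end of the fingers, on their centre line; the grasp point (between the pads) lies 19 mm behind it; z points along the fingers, y is the line along which they close (so a half turn about z gives the same grasp; the last joint's range is limited). The gripper opens to 85 mm and grips with 20 to 120 N. Pads are 22 mm wide; open, the fingers measure 114 mm over their backs; the gripper's body (76 mm by 85 mm) begins 54 mm behind the grasp point. The pads swing forward as they close: fully open they stand 13 mm farther back than shut.
Start: joints at [-1.358, 0.104, 0.097, 1.564, 0, 1.353], TCP at [250.573, -545.209, 204.331] pointing down, gripper open.
Joint ranges: [-2.99, 2.99], [-0.84, 1.86], [-1.1, 1.16], [-1.84, 2.11], [-1.51, 1.56], [-3.14, 3.14]. Speed limits (rad/s): [2.22, 2.22, 2.57, 3.14, 3.14, 3.14].

### API

Orientations are given as a rotation vector (axis times angle).
In Python, from plant import get_state, get_image, camera_model, hand_in gives the robot as it stands.
- The arm moves only by the shell command python3 -m creep 'ROWS' [FORCE]. ROWS is text: rows parted by semicolons, each of 7 numbers parted by spaces: the shift along the tool's x, y, z each as a share of 0.02 m, from -1 to 1, then the turn, a rotation vector about the tool's x, y, z each as a share of 90 degrees, from -1 to 1, then the gripper command: -1 is shut, 1 is fully open, values between are in proportion. A call has exactly 8 rows; each row shifts and turns the commanded pose from where the row before left it, along the tool's axes as they then stand; what a row does not reach is not made up. A row lasts 1/10 s, in which the tool goes at most 50 mm and 8.59 degrees, less where a joint would pass 70% of its speed; a pose out of reach is approached as far as the arm can. A call with a number of a shift or a turn outside -1 to 1 is refused whole. A call with a gripper value outside its range is refused whole. The fingers move at their own pace and stop on an object; FORCE is the grip in N (left out, the last holds). Time passes only in rows, so rows that do not move let the fingers close, or fill a call up. It gives the time, the measured TCP pose, the force, the opening and the grip force at its end, in the units of the state.
- get_state(): the state, without advancing time (a new reading comes with each control period).
- get_image(name): name is "scene" or "top"; returns (picture, depth): 420x560x3 uint8, red, green, blue; 420x560 float32, mm along the optical axis (not along the pixel's ray), 0 where there is no reading.
- camera_model(name): a dict with "fx", "fy", "cx", "cy" (pixels), "dist" ([k1, k2, p1, p2, k3] as OpenCV has them; the pictures are not rectified), "camera_from_world" (4x4, takes a point from world to camera coordinates). Camera axes: x right, y down, z forward; pixel columns grow to the right and rows downward; lengths in mm; the calibration is good to about 2 mm. A picture is of the moment at which its call begins. camera_model takes no time and is no camera call.
- hand_in(): hands the job in; it is judged then, once.
The state is a dict: "time": time; "joints": joint angles; "joint_vel": joint speeds; "joint_efforts": joint torques, N m; "ee_pos": TCP position; "eef_rot": TCP orientation; "wrist_force": force on the tool from outside, world axes, zero at the start; "moment": the same for the moment, N m; "gripper_width": finger opening in mm; "gripper_force": force on a finger pad.
Only numpy, scipy, OpenCV 4.12 (cv2) and the standard library are available. Lean on these libraries where they do the work, as an engineer would, in place of code of your own. Each camera call takes 0.05 s, during which the arm holds its last target. There are 200 camera calls.

## Working session

There is one attempt and no reset: what is moved stays moved. The work goes in short steps, Python scripts to look and compute and a shell command to move; the robot and the scene stay as the last step left them, time stands still between calls to the robot, and variables do not carry over. Pictures are saved under pics/ and viewed, at most 12 in all, crops included, and the job is handed in when it is done.

```bash
ls; mkdir -p pics; python3 - <<'E'
from plant import *
import cv2,numpy as np
print(get_state())
for n in("scene","top"):
    im,d=get_image(n); cv2.imwrite(f"pics/{n}0.png",cv2.cvtColor(im,cv2.COLOR_RGB2BGR)); np.savez(f"pics/{n}0.npz",im=im,d=d)
    print(camera_model(n))
E
```

```text
pics
{'time': 0.0, 'joints': array([-1.35768539e+00,  1.04698655e-01,  9.64682825e-02,  1.56390251e+00,
        1.54591512e-06,  1.35310542e+00]), 'joint_vel': array([-0.00141585,  0.000415  , -0.00123006,  0.00020976,  0.0012729 ,
       -0.00053216]), 'joint_efforts': array([-1.93096217e-03, -5.56930554e+01,  5.03651547e+01,  1.69985153e-02,
       -3.75055106e-04,  4.14768763e-06]), 'ee_pos': array([ 250.49383271, -544.80265467,  203.52218636]), 'eef_rot': array([-3.06768723e+00, -6.71195530e-01, -7.23295222e-06]), 'wrist_force': array([ 0.33337051, -0.79803561,  0.14453414]), 'moment': array([ 0.04332362, -0.01499187,  0.00205574]), 'gripper_force': 0.0, 'gripper_width': 85.6077063989668}
{'fx': 402.19393743309985, 'fy': 402.19393743309985, 'cx': 277.9798941198998, 'cy': 203.5772598590855, 'dist': array([-0.08475655,  0.        ,  0.        ,  0.        ,  0.        ]), 'camera_from_world': array([[-8.87091320e-01, -4.61581031e-01,  3.45573911e-03,
         5.26894346e+02],
       [-2.23274362e-01,  4.22524204e-01, -8.78420091e-01,
         2.18025269e+02],
       [ 4.04001918e-01, -7.80010416e-01, -4.77876764e-01,
         1.11805952e+03],
       [ 0.00000000e+00,  0.00000000e+00,  0.00000000e+00,
         1.00000000e+00]])}
{'fx': 529.3393390305234, 'fy': 529.3393390305234, 'cx': 275.7579911293021, 'cy': 213.10369339541612, 'dist': array([-0.18415471,  0.        ,  0.        ,  0.        ,  0.        ]), 'camera_from_world': array([[-1.80122552e-03, -9.99998256e-01, -4.92577991e-04,
         4.54506805e+01],
       [-9.90501440e-01,  1.85184419e-03, -1.37489883e-01,
         5.40370631e+02],
       [ 1.37490555e-01,  2.40248924e-04, -9.90503049e-01,
         1.65014268e+03],
       [ 0.00000000e+00,  0.00000000e+00,  0.00000000e+00,
         1.00000000e+00]])}
```

View pics/scene0.png

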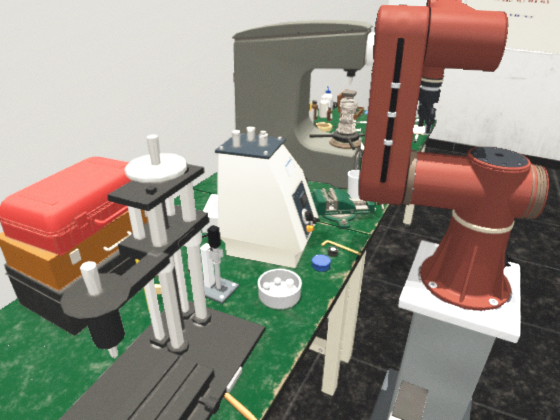

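View pics/top0.png

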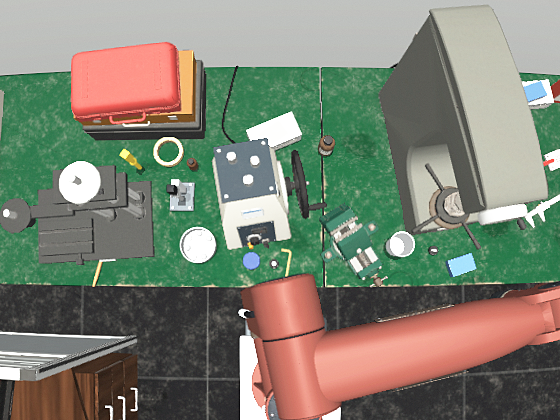

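The scene view shows the rod's black grip at (214,235), the pan at (279,288) and the cup at (355,185). In the top view the grip is at (172,188), the pan at (198,245) and the cup at (400,244). Next I'll zoom in and measure.

```bash
cat > h.py <<'E'
from plant import *
import cv2,numpy as np
def grab(n,tag):
    im,d=get_image(n); np.savez(f"pics/{n}{tag}.npz",im=im,d=d); return im,d
def load(n,tag):
    z=np.load(f"pics/{n}{tag}.npz"); return z["im"],z["d"]
def rays(n,uv):
    m=camera_model(n);K=np.array([[m["fx"],0,m["cx"]],[0,m["fy"],m["cy"]],[0,0,1]])
    p=cv2.undistortPoints(np.float64(uv).reshape(-1,1,2),K,m["dist"]).reshape(-1,2)
    T=m["camera_from_world"];R=T[:3,:3];o=-R.T@T[:3,3]
    return o,np.c_[p,np.ones(len(p))]@R
def onplane(n,uv,z):
    o,r=rays(n,uv);return o+r*((z-o[2])/r[:,2:])
def cloud(n,d,box):
    u0,v0,u1,v1=box;v,u=np.mgrid[v0:v1,u0:u1];u=u.ravel();v=v.ravel();dd=d[v,u]
    o,r=rays(n,np.c_[u,v]);P=o+r*dd[:,None];return P[dd>0],np.c_[u,v][dd>0]
def tri(uv_s,uv_t):
    o1,r1=rays("scene",[uv_s]);o2,r2=rays("top",[uv_t]);r1=r1[0];r2=r2[0]
    A=np.c_[r1,-r2];s=np.linalg.lstsq(A,o2-o1,rcond=None)[0]
    a=o1+s[0]*r1;b=o2+s[1]*r2;return (a+b)/2,np.linalg.norm(a-b)
def zoom(im,box,k,fn):
    u0,v0,u1,v1=box;cv2.imwrite(fn,cv2.cvtColor(cv2.resize(im[v0:v1,u0:u1],None,fx=k,fy=k,interpolation=cv2.INTER_CUBIC),cv2.COLOR_RGB2BGR))
E
python3 - <<'E'
from h import *
s,ds=load("scene","0");t,dt=load("top","0")
a=cv2.resize(s[215:315,190:310],None,fx=5,fy=5,interpolation=2);b=cv2.resize(t[165:265,155:215],None,fx=5,fy=5,interpolation=2)
x=np.hstack([a[:500],b[:500]]); x=cv2.resize(x,None,fx=.88,fy=.88)
print(x.shape);cv2.imwrite("pics/z1.png",cv2.cvtColor(x,cv2.COLOR_RGB2BGR))
# clouds
for nm,n,d,box in[("cup","top",dt,(380,225,420,262)),("pan","top",dt,(175,222,222,268)),("stand","top",dt,(162,175,200,215)),("cupS","scene",ds,(342,165,368,203)),("panS","scene",ds,(252,265,308,310)),("standS","scene",ds,(195,222,242,305))]:
    P,uv=cloud(n,d,box);print(nm)
    for lo,hi in((15,35),(38,50),(50,80),(80,107),(108,140),(140,170),(170,192),(192,215)):
        m=(P[:,2]>lo)&(P[:,2]<hi)
        if m.sum()>4:
            q=P[m];c,r=cv2.minEnclosingCircle(q[:,:2].astype(np.float32));print(lo,hi,m.sum(),q.min(0).round(),q.max(0).round(),np.round(c),round(r,1))
E
```

```text
(440, 792, 3)
cup
15 35 74 [ 406. -422.   15.] [ 503. -310.   35.] [ 449. -368.] 61.2
38 50 54 [ 408. -408.   38.] [ 501. -309.   50.] [ 447. -360.] 55.2
50 80 125 [ 386. -402.   50.] [ 500. -284.   80.] [ 434. -340.] 74.1
80 107 158 [ 398. -404.   80.] [ 495. -304.  105.] [ 447. -356.] 55.2
108 140 11 [ 471. -389.  113.] [ 491. -374.  139.] [ 481. -382.] 12.2
192 215 40 [ 462. -373.  194.] [ 483. -351.  206.] [ 472. -362.] 14.9
pan
15 35 237 [385. 237.  15.] [499. 346.  34.] [450. 283.] 66.1
38 50 137 [387. 239.  38.] [492. 349.  50.] [440. 294.] 56.7
50 80 11 [387. 242.  50.] [491. 347.  54.] [439. 295.] 53.2
stand
15 35 73 [554. 313.  15.] [643. 392.  33.] [599. 349.] 55.7
38 50 7 [589. 339.  39.] [628. 351.  50.] [608. 344.] 20.0
50 80 23 [586. 338.  50.] [628. 356.  80.] [608. 348.] 21.8
80 107 25 [582. 338.  80.] [631. 360. 106.] [607. 348.] 25.6
108 140 80 [579. 339. 110.] [631. 366. 139.] [605. 352.] 28.7
140 170 26 [579. 340. 140.] [625. 363. 169.] [602. 351.] 25.4
170 192 19 [580. 341. 172.] [601. 367. 192.] [591. 353.] 15.1
192 215 75 [580. 340. 192.] [606. 366. 206.] [592
[... 302 characters left out ...]
40 17 [ 468. -388.  108.] [ 508. -373.  116.] [ 488. -380.] 21.1
panS
15 35 603 [382. 238.  15.] [490. 351.  35.] [436. 294.] 57.6
38 50 284 [382. 235.  38.] [493. 350.  49.] [437. 293.] 57.9
standS
15 35 230 [564. 116.  15.] [803. 384.  35.] [683. 258.] 172.3
38 50 122 [583. 119.  38.] [782. 367.  50.] [680. 241.] 151.9
50 80 226 [583. 203.  50.] [664. 367.  80.] [624. 286.] 83.0
80 107 365 [530. 221.  80.] [661. 499. 107.] [597. 365.] 146.6
108 140 572 [530. 219. 108.] [668. 499. 140.] [601. 363.] 149.3
140 170 200 [529. 220. 140.] [622. 499. 170.] [570. 360.] 143.5
170 192 157 [529. 339. 170.] [603. 499. 192.] [558. 419.] 83.6
192 215 137 [529. 341. 192.] [603. 498. 214.] [565. 420.] 84.9
```

View pics/z1.png

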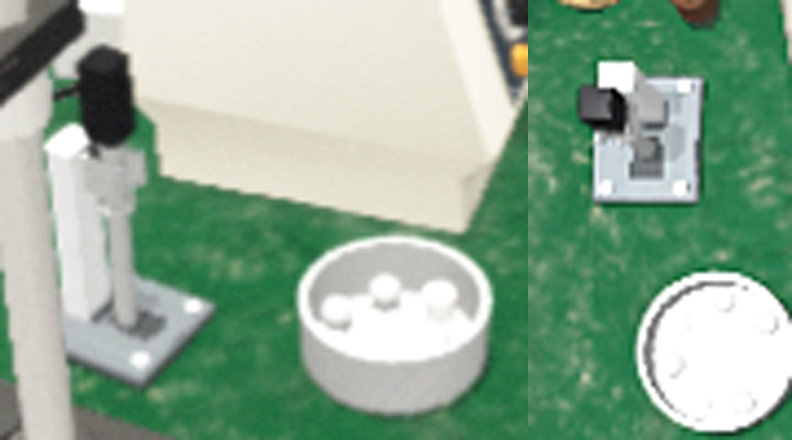

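The zoomed crop shows the grip above the clip, with its mouth towards the robot and the post behind it. The pan has its pieces in a ring. Next I'll measure the cup, the yaw and whatever overhangs the cup.

```bash
python3 - <<'E'
from h import *
s,ds=load("scene","0");t,dt=load("top","0")
a=cv2.resize(s[95:225,300:430],None,fx=3,fy=3,interpolation=2);b=cv2.resize(t[150:280,370:500],None,fx=3,fy=3,interpolation=2)
cv2.imwrite("pics/z2.png",cv2.cvtColor(np.hstack([a,b]),cv2.COLOR_RGB2BGR))
# grip: dark pixels z>190 top
P,uv=cloud("top",dt,(160,175,200,215))
g=t[uv[:,1],uv[:,0]].max(1)
m=(P[:,2]>194)&(g<90);q=P[m][:,:2].astype(np.float32);print("griptop",m.sum(),cv2.minAreaRect(q),np.median(P[m],0))
m=(P[:,2]>100)&(P[:,2]<140)&(P[:,0]>606);print("post",m.sum(),cv2.minAreaRect(P[m][:,:2].astype(np.float32)),P[m][:,2].max())
m=(P[:,2]>6)&(P[:,2]<16);print("base",m.sum(),cv2.minAreaRect(P[m][:,:2].astype(np.float32)),np.median(P[m][:,2]))
# grip in scene
P,uv=cloud("scene",ds,(200,222,230,262));g=s[uv[:,1],uv[:,0]].max(1)
m=(g<80)&(abs(P[:,0]-592)<40)&(abs(P[:,1]-353)<40);print("gripS",m.sum(),P[m].min(0),P[m].max(0),cv2.minAreaRect(P[m][:,:2].astype(np.float32)))
# rims
def rim(n,d,box,lo,hi,c0,R):
    P,uv=cloud(n,d,box);m=(P[:,2]>lo)&(P[:,2]<hi)&(np.hypot(P[:,0]-c0[0],P[:,1]-c0[1])<R+8)
    q=P[m];
    from scipy.optimize import least_squares
    f=least_squares(lambda p:np.hypot(q[:,0]-p[0],q[:,1]-p[1])-p[2],[*c0,R],loss="soft_l1");print(n,m.sum(),f.x.round(1),np.median(q[:,2]))
for n,d,bp,bc in(("top",dt,(175,222,222,268),(380,225,420,262)),("scene",ds,(252,265,308,310),(342,165,368,203))):
    rim(n,d,bp,41,50,(438,294),55);rim(n,d,bc,92,106,(440,-345),38)
# high things near cup
P,uv=cloud("top",dt,(370,150,500,285));
for lo in range(110,400,30):
    m=(P[:,2]>lo)&(P[:,2]<lo+30)&(P[:,0]<600)
    if m.sum()>3:print(lo,m.sum(),P[m].min(0).round(),P[m].max(0).round(), uv[m].min(0),uv[m].max(0))
E
```

```text
griptop 36 ((591.9547729492188, 352.9308166503906), (25.063934326171875, 24.453353881835938), 89.58943939208984) [595.29066932 352.86716373 200.7843668 ]
post 60 ((618.5016479492188, 351.35595703125), (23.99015998840332, 26.510223388671875), 0.9863189458847046) 138.8806133602552
base 388 ((606.9982299804688, 361.69403076171875), (130.3274383544922, 130.0380401611328), 0.017396651208400726) 9.67845619536979
gripS 234 [576.49941349 343.95906081 133.67933174] [603.04031198 366.73542349 203.14305192] ((590.1256103515625, 355.9602355957031), (26.616107940673828, 22.370569229125977), 4.2491021156311035)
top 100 [439.5 293.7  53.3] 44.345593515514565
top 100 [ 436.9 -342.5   37.2] 98.47652698970421
scene 213 [437.5 294.2  53.8] 44.38854057165133
scene 63 [ 434.6 -342.9   36.3] 97.38574189185181
110 126 [ 471. -576.  110.] [ 600. -360.  140.] [406 190] [477 232]
140 1031 [ 472. -572.  140.] [ 600. -360.  170.] [409 188] [478 230]
170 445 [ 411. -556.  170.] [ 600. -351.  200.] [412 186] [480 249]
200 522 [ 413. -555.  200.] [ 592. -353.  230.] [413 188] [480 248]
230 140 [ 506. -493.  230.] [ 574. -445.  260.] [446 192] [464 215]
260 64 [ 509. -479.  260.] [ 566. -450.  290.] [451 193] [461 213]
290 49 [ 511. -470.  291.] [ 562. -446.  320.] [454 191] [462 210]
320 53 [ 513. -459.  320.] [ 559. -443.  335.] [456 191] [462 208]
```

View pics/z2.png

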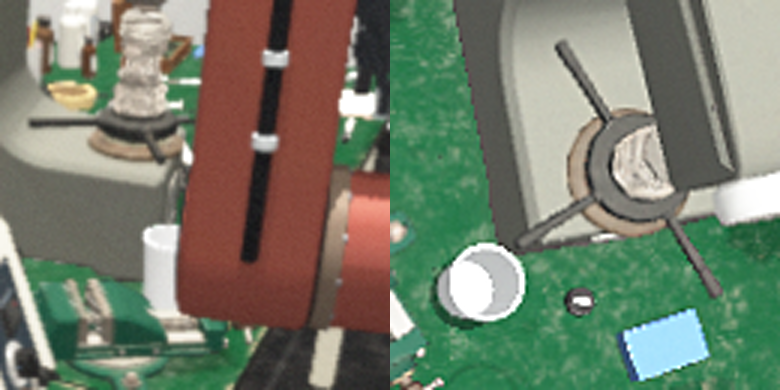

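The cup is at about (436,-343), with a press handle tip near (472,-362,200). The grip axis is at (592,353) with about 0° yaw, and the pan is at (438,294). I'll raise the arm first and check tall obstacles from the saved depth images.

```bash
python3 -m creep '0 0 -1 0 0 0.9 1;0 0 -1 0 0 0 1;0 0 -1 0 0 0 1;0 0 -1 0 0 0 1;0 0 -1 0 0 0 1;0 0 -1 0 0 0 1;0 0 -1 0 0 0 1;0 0 -1 0 0 0 1' 60
python3 - <<'E'
from h import *
s,ds=load("scene","0");t,dt=load("top","0")
for n,d in(("top",dt),("scene",ds)):
    P,uv=cloud(n,d,(0,0,560,420))
    print(n,"x bins rows 350..650/50; max z per y bin 500..-550")
    for y in range(-600,650,50):
        r=[]
        for x in range(350,750,50):
            m=(P[:,0]>=x)&(P[:,0]<x+50)&(P[:,1]>=y)&(P[:,1]<y+50)&(P[:,2]<900)
            r.append(int(P[m][:,2].max()) if m.sum()>2 else -1)
        print(y,r)
E
```

```text
time: 0.9
ee_pos: [250.5, -545.0, 364.7]
eef_rot: [-3.11, -0.439, 0.0]
wrist_force: [0.2, -0.3, -0.2]
gripper_width: 85.5
gripper_force: 0.0
top x bins rows 350..650/50; max z per y bin 500..-550
-600 [41, 202, 614, 622, 621, -1, -1, -1]
-550 [39, 205, 620, 627, 630, 628, 626, 623]
-500 [11, 494, 622, 626, 628, 628, 627, 624]
-450 [10, 571, 623, 629, 629, 629, 628, 624]
-400 [10, 103, 206, 627, 627, 627, 626, 623]
-350 [103, 104, 104, 9, 11, 65, 212, 320]
-300 [66, 63, 66, 21, 10, 9, 11, 10]
-250 [62, 77, 86, 85, 9, 8, 10, 13]
-200 [64, 92, 87, 86, 72, 9, 14, 11]
-150 [18, 83, 88, 119, 118, 11, 11, 120]
-100 [11, 11, 10, 173, 121, 152, 10, 88]
-50 [13, 13, 14, 225, 247, 251, 240, 194]
0 [29, 103, 236, 321, 345, 290, 262, 11]
50 [25, 163, 275, 347, 349, 381, 349, 343]
100 [30, 172, 285, 346, 383, 381, 347, -1]
150 [27, 169, 282, 350, 348, 387, 379, -1]
200 [9, 52, 47, 264, 335, 345, 345, 5]
250 [50, 47, 49, 11, 12, 11, 61, 62]
300 [53, 52, 50, 9, 204, 205, 84, 92]
350 [12, 9, 9, 11, 206, 201, 9, 34]
400 [10, 42, 42, 407, 38, 8, 10, 33]
450 [34, 43, 42, 448, 449, 442, 196, 194]
500 [40
[... 476 characters left out ...]
 -1, -1, -1]
-250 [56, 76, 83, 81, -1, -1, -1, -1]
-200 [62, 81, 83, 82, 77, -1, -1, -1]
-150 [17, 81, 83, 81, -1, -1, -1, -1]
-100 [15, 11, 44, 197, -1, -1, -1, -1]
-50 [8, 7, 4, 199, -1, -1, -1, -1]
0 [20, 84, 237, 313, 342, -1, -1, -1]
50 [23, 159, 273, 341, 348, 378, 342, -1]
100 [25, 168, 289, 342, 379, 382, 343, 1]
150 [24, 166, 277, 347, 342, 383, 347, 3]
200 [2, 46, 237, 270, 336, 342, 343, 3]
250 [48, 45, 46, 3, 3, 3, 3, 2]
300 [46, 47, 47, 4, 202, 135, 3, 39]
350 [5, 44, 5, 5, 203, 199, 5, 1]
400 [30, 36, 37, 406, 35, 3, 1, 27]
450 [35, 36, 37, 446, 446, 312, 2, 3]
500 [37, 38, 37, 446, 496, 444, 171, 162]
550 [37, 37, 37, 446, 446, 445, 4, 4]
600 [37, 84, 312, 415, 415, 414, 4, 1]
```

```bash

python3 -m creep '0 0 -1 0 0 -0.095 1;0 0 -1 0 0 -0.095 1;0 0 -1 0 0 -0.095 1;0 0 0 0 0 -0.095 1;0 0 0 0 0 -0.095 1;0 0 0 0 0 -0.095 1;0 0 0 0 0 -0.095 1;0 0 0 0 0 -0.095 1' | head -3
python3 -m creep '0 0 0 0 0 -0.061 1;1 0 0 0 0 0 1;1 0 0 0 0 0 1;1 0 0 0 0 0 1;1 0 0 0 0 0 1;1 0 0 0 0 0 1;1 0 0 0 0 0 1;1 0 0 0 0 0 1'
python3 - <<'E'
from h import *
for n in("top","scene"):
    _,d=load(n,"0");P,uv=cloud(n,d,(0,0,560,420))
    for lo,hi in((60,200),(200,330),(330,460)):
        m=(P[:,2]>lo)&(P[:,2]<hi)&(P[:,0]>450)&(P[:,0]<700)&(P[:,1]>380)
        print("fixture",n,lo,P[m].min(0).round() if m.sum() else 0)
    for lo,hi in((110,250),(250,400),(400,500),(500,560),(560,640)):
        m=(P[:,2]>lo)&(P[:,2]<hi)&(P[:,0]>380)&(P[:,0]<520)&(P[:,1]<-300)
        if m.sum(): print("head",n,lo,P[m].min(0).round(),P[m].max(0).round())
        Q=P[m]; k=np.argsort(np.hypot(Q[:,0]-430,Q[:,1]+338))[:3]; print(Q[k].round())
E
```

```text
time: 1.7
ee_pos: [250.6, -545.2, 423.9]
eef_rot: [-2.319, -2.119, -0.001]
time: 2.5
ee_pos: [250.6, -404.3, 424.0]
eef_rot: [-2.222, -2.221, -0.0]
wrist_force: [0.6, 0.3, -0.3]
gripper_width: 85.6
gripper_force: 0.0
fixture top 60 [450. 474.  60.]
fixture top 200 [471. 449. 206.]
fixture top 330 [450. 450. 332.]
head top 110 [ 411. -576.  110.] [ 520. -351.  250.]
[[ 462. -351.  198.]
 [ 462. -355.  196.]
 [ 462. -357.  199.]]
head top 250 [ 507. -488.  250.] [ 520. -450.  330.]
[[ 510. -456.  251.]
 [ 520. -450.  321.]
 [ 513. -456.  310.]]
head top 400 [ 450. -512.  475.] [ 519. -398.  500.]
[[ 481. -404.  499.]
 [ 476. -408.  494.]
 [ 477. -407.  488.]]
head top 500 [ 447. -554.  500.] [ 520. -397.  560.]
[[ 480. -402.  517.]
 [ 479. -406.  513.]
 [ 484. -402.  511.]]
head top 560 [ 448. -560.  560.] [ 520. -399.  627.]
[[ 474. -409.  609.]
 [ 472. -410.  606.]
 [ 470. -412.  607.]]
fixture scene 60 [450. 476.  60.]
fixture scene 200 [467. 449. 200.]
fixture scene 330 [450. 449. 330.]
head scene 110 [ 458. -590.  110.] [ 520. -348.  250.]
[[ 460. -354.  192.]
 [ 461. -354.  196.]
 [ 458. -358.  199.]]
head scene 250 [ 502. -507.  252.] [ 520. -449.  373.]
[[ 508. -455.  363.]
 [ 512. -453.  370.]
 [ 513. -453.  328.]]
head scene 400 [ 447. -484.  435.] [ 520. -393.  500.]
[[ 477. -402.  494.]
 [ 481. -402.  490.]
 [ 481. -402.  497.]]
head scene 500 [ 445. -450.  500.] [ 520. -393.  560.]
[[ 473. -406.  508.]
 [ 480. -401.  528.]
 [ 481. -401.  534.]]
head scene 560 [ 448. -561.  560.] [ 520. -393.  622.]
[[ 477. -401.  574.]
 [ 475. -405.  610.]
 [ 477. -404.  564.]]
```

```bash

python3 -m creep '1 .75 0 0 0 0 1;1 .75 0 0 0 0 1;1 .75 0 0 0 0 1;1 .75 0 0 0 0 1;1 .75 0 0 0 0 1;1 .75 0 0 0 0 1;1 .75 0 0 0 0 1;1 .75 0 0 0 0 1' | sed -n '2p;4p'
python3 -m creep '1 .05 0 0 0 0 1;1 .05 0 0 0 0 1;1 .05 0 0 0 0 1;1 .05 0 0 0 0 1;1 .05 0 0 0 0 1;1 .05 0 0 0 0 1;1 .05 0 0 0 0 1;1 .05 0 0 0 0 1' | sed -n '2p;4p'
python3 -m creep '1 0 0 0 0 0 1;1 0 0 0 0 0 1;1 0 0 0 0 0 1;1 0 0 0 0 0 1;1 0 0 0 0 0 1;1 0 0 0 0 0 1;1 0 0 0 0 0 1;1 0 0 0 0 0 1' | sed -n '2p;4p'
python3 -m creep '1 .5 0 0 0 0 1;1 .5 0 0 0 0 1;1 .5 0 0 0 0 1;1 .5 0 0 0 0 1;1 .5 0 0 0 0 1;1 .5 0 0 0 0 1;1 .5 0 0 0 0 1;1 .5 0 0 0 0 1' | sed -n '2p;4p'
python3 -m creep '.73 .84 0 0 0 0 1;.73 .84 0 0 0 0 1;.73 .84 0 0 0 0 1;.73 .84 0 0 0 0 1;.73 .84 0 0 0 0 1;.73 .84 0 0 0 0 1;.73 .84 0 0 0 0 1;.73 .84 0 0 0 0 1'
```

```text
ee_pos: [371.2, -244.3, 424.1]
wrist_force: [0.5, -0.4, -0.3]
ee_pos: [378.6, -84.4, 424.1]
wrist_force: [0.5, 0.8, -0.0]
ee_pos: [378.6, 75.6, 424.1]
wrist_force: [1.0, -0.2, 0.8]
ee_pos: [459.1, 235.7, 423.9]
wrist_force: [0.5, -0.6, 0.3]
time: 6.5
ee_pos: [566.0, 335.8, 412.9]
eef_rot: [-2.213, -2.212, 0.023]
wrist_force: [0.5, 0.3, -1.2]
gripper_width: 85.8
gripper_force: 0.0
```

```bash

python3 -m creep '0 0 1 0 0 0 1;0 0 1 0 0 0 1;0 0 1 0 0 0 1;0 0 1 0 0 0 1;0 0 1 0 0 0 1;0 0 1 0 0 0 1;0 0 1 0 0 0 1;0 0 1 0 0 0 1' 
python3 - <<'E'
from h import *
print(get_state()["joints"].round(3))
im,d=grab("top","1"); s,ds=grab("scene","1")
x=np.hstack([cv2.resize(s[195:275,170:270],None,fx=4,fy=4),cv2.resize(im[150:230,130:230],None,fx=4,fy=4)])
cv2.imwrite("pics/z3.png",cv2.cvtColor(x,cv2.COLOR_RGB2BGR))
E
```

```text
time: 7.3
ee_pos: [564.1, 335.8, 260.4]
eef_rot: [-2.217, -2.216, 0.004]
wrist_force: [0.9, 0.5, 0.7]
gripper_width: 85.3
gripper_force: 0.0
[0.336 0.317 0.44  1.699 0.005 1.907]
```

View pics/z3.png

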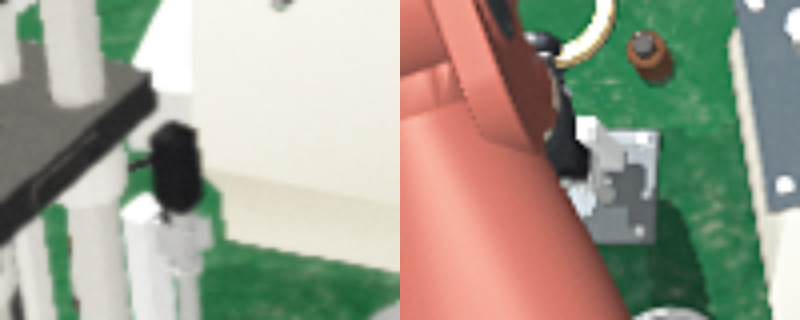

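The scene crop shows the grip at about (214,236) with no gripper in it. In the top crop the arm hides the grip. I'll project the TCP to check where it falls.

```bash
python3 - <<'E'
from h import *
p=get_state()["ee_pos"]
for n in("scene","top"):
    m=camera_model(n);T=m["camera_from_world"];K=np.array([[m["fx"],0,m["cx"]],[0,m["fy"],m["cy"]],[0,0,1]])
    for z in(0,100):
        q=T[:3,:3]@(p+[0,0,z])+T[:3,3];uv=cv2.projectPoints((p+[0,0,z]).reshape(1,3),cv2.Rodrigues(T[:3,:3])[0],T[:3,3],K,m["dist"])[0].ravel();print(n,z,uv,q[2])
s,_=load("scene","1");cv2.imwrite("pics/s1.png",cv2.cvtColor(s[:,:400],cv2.COLOR_RGB2BGR))
E
```

```text
scene 0 [225.11231721 206.66581548] 960.6067535884097
scene 100 [222.54122699 168.20923845] 912.8190771999688
top 0 [171.86683056 194.49576736] 1472.0673030316084
top 100 [164.49599614 187.92443597] 1373.016998160821
```

View pics/s1.png

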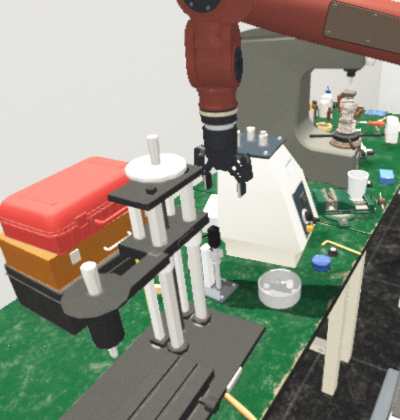

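The gripper hovers at (225,185), just above the grip at (213,237), with the fixture in front and clear of it. I'll align and descend.

```bash

python3 -m creep '.43 .7 0 0 0 0 1;.42 .7 0 0 0 0 1;0 0 .5 0 0 0 1;0 0 .5 0 0 0 1;0 0 .5 0 0 0 1;0 0 .5 0 0 0 1;0 0 0 0 0 0 1;0 0 0 0 0 0 1' 
```

```text
time: 8.2
ee_pos: [591.3, 352.7, 219.9]
eef_rot: [-2.216, -2.215, 0.007]
wrist_force: [-0.8, -0.7, -1.2]
gripper_width: 85.5
gripper_force: 0.0
```

```bash

python3 -m creep '0 0 .6 0 0 0 1;0 0 .6 0 0 0 1;0 0 .6 0 0 0 1;0 0 .6 0 0 0 1;0 0 .6 0 0 0 1;0 0 0 0 0 0 1;0 0 0 0 0 0 .3;0 0 0 0 0 0 .1' 
python3 -m creep '0 0 0 0 0 0 -.1;0 0 0 0 0 0 -.2;0 0 0 0 0 0 -.3;0 0 0 0 0 0 -.4;0 0 0 0 0 0 -.6;0 0 0 0 0 0 -1;0 0 0 0 0 0 -1;0 0 0 0 0 0 -1' 60
```

```text
time: 9.0
ee_pos: [591.6, 353.1, 160.6]
eef_rot: [-2.217, -2.216, 0.005]
wrist_force: [0.1, -0.8, 0.1]
gripper_width: 58.9
gripper_force: 0.0
time: 9.8
ee_pos: [591.4, 353.0, 160.2]
eef_rot: [-2.217, -2.216, 0.006]
wrist_force: [-0.4, 0.0, 4.3]
gripper_width: 22.4
gripper_force: 59.5
```

```bash

python3 -m creep '0 0 0 0 0 0 -1;0 0 0 0 0 0 -1;0 -.1 0 0 0 0 -1;0 -.1 0 0 0 0 -1;0 -.1 0 0 0 0 -1;0 -.15 0 0 0 0 -1;0 -.15 0 0 0 0 -1;0 -.2 0 0 0 0 -1' 110
python3 -m creep '0 -.2 0 0 0 0 -1;0 -.2 0 0 0 0 -1;0 -.2 0 0 0 0 -1;0 -.2 0 0 0 0 -1;0 -.2 0 0 0 0 -1;0 -.2 0 0 0 0 -1;0 -.3 0 0 0 0 -1;0 -.3 0 0 0 0 -1'
```

```text
time: 10.6
ee_pos: [575.5, 353.0, 160.5]
eef_rot: [-2.217, -2.216, 0.005]
wrist_force: [2.5, 0.4, 4.7]
gripper_width: 21.2
gripper_force: 108.2
time: 11.4
ee_pos: [537.5, 352.8, 159.2]
eef_rot: [-2.215, -2.215, 0.011]
wrist_force: [-0.3, -0.5, -1.1]
gripper_width: 20.8
gripper_force: 108.2
```

```bash

python3 -m creep '0 0 -.7 0 0 0 -1;0 0 -.7 0 0 0 -1;0 0 -.7 0 0 0 -1;0 0 -.7 0 0 0 -1;0 0 -.7 0 0 0 -1;0 -.7 0 0 0 0 -1;0 -.7 0 0 0 0 -1;-.3 -.7 0 0 0 0 -1' 
python3 -m creep '-.5 -.7 0 0 0 0 -1;-.5 -.7 0 0 0 0 -1;-.5 -.7 0 0 0 0 -1;-.5 -.7 0 0 0 0 -1;-.5 0 0 0 0 0 -1;-.15 0 0 0 0 0 -1;0 0 0 0 0 0 -1;0 0 0 0 0 0 -1'
python3 - <<'E'
from h import *
s,ds=grab("scene","2");t,dt=grab("top","2")
x=np.hstack([cv2.resize(s[190:330,200:340],None,fx=2.8,fy=2.8),cv2.resize(t[180:320,130:270],None,fx=2.8,fy=2.8)])
cv2.imwrite("pics/z4.png",cv2.cvtColor(x,cv2.COLOR_RGB2BGR))
p=get_state()["ee_pos"]
P,uv=cloud("scene",ds,(200,170,340,330))
for lo in range(48,180,12):
    m=(P[:,2]>lo)&(P[:,2]<lo+12)&(np.hypot(P[:,0]-p[0],P[:,1]-p[1])<30)
    if m.sum()>2:print(lo,m.sum(),P[m].min(0).round(1),P[m].max(0).round(1),np.median(uv[m],0))
E
```

```text
time: 12.2
ee_pos: [497.7, 347.2, 231.9]
eef_rot: [-2.216, -2.216, 0.005]
wrist_force: [-0.8, -0.8, -2.0]
gripper_width: 20.9
gripper_force: 108.4
time: 13.0
ee_pos: [442.4, 293.9, 231.0]
eef_rot: [-2.217, -2.215, 0.007]
wrist_force: [0.3, -0.8, -1.6]
gripper_width: 21.2
gripper_force: 108.4
84 18 [437.3 295.3  84.1] [448.1 302.5  95.6] [277. 269.]
96 19 [436.4 294.6  96.9] [447.7 302.9 107.7] [277. 265.]
108 20 [436.3 295.2 108.2] [447.8 302.7 119.7] [277.  261.5]
120 20 [437.  289.6 120.4] [447.7 303.3 129.4] [277.5 257.5]
132 26 [436.3 292.2 132.1] [447.1 303.2 143.7] [277. 254.]
144 25 [436.7 289.  144.3] [447.5 302.2 155.9] [278. 249.]
156 17 [433.2 292.6 157.2] [447.7 304.  167.9] [277. 246.]
168 47 [432.1 285.5 168.6] [454.3 305.2 180. ] [277. 242.]
```

View pics/z4.png

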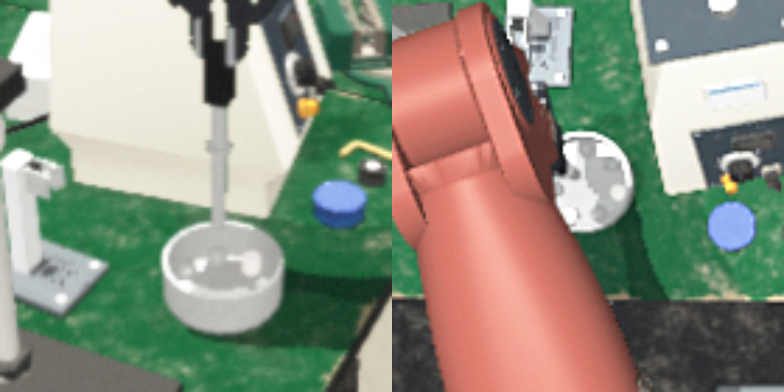

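The rod hangs vertical over the middle of the pan, which in the scene crop is at about (222,275). I'll lower it into the free middle and spiral outwards.

```bash

python3 -m creep '0 -.2 .4 0 0 0 -1;0 0 .6 0 0 0 -1;0 0 .6 0 0 0 -1;0 0 .6 0 0 0 -1;0 0 .6 0 0 0 -1;0 0 .6 0 0 0 -1;0 0 .25 0 0 0 -1;0 0 0 0 0 0 -1' 
python3 -m creep '0 .4 0 0 0 0 -1;-.22 .135 0 0 0 0 -1;-.315 0 0 0 0 0 -1;-.335 -.175 0 0 0 0 -1;-.25 -.36 0 0 0 0 -1;-.08 -.5 0 0 0 0 -1;.155 -.55 0 0 0 0 -1;.41 -.49 0 0 0 0 -1'

```

```text
time: 13.9
ee_pos: [436.7, 293.8, 157.0]
eef_rot: [-2.216, -2.215, 0.009]
wrist_force: [0.1, -0.4, -1.9]
gripper_width: 21.0
gripper_force: 108.4
time: 14.7
ee_pos: [406.8, 281.6, 158.9]
eef_rot: [-2.219, -2.216, 0.002]
wrist_force: [8.1, 0.1, -1.6]
gripper_width: 21.1
gripper_force: 108.7
```

```bash

python3 -m creep '.3 -.12 0 0 0 0 -1;.31 -.1 0 0 0 0 -1;.466 .061 0 0 0 0 -1;.434 .18 0 0 0 0 -1;.373 .286 0 0 0 0 -1;.286 .373 0 0 0 0 -1;.18 .434 0 0 0 0 -1;.061 .466 0 0 0 0 -1' 
python3 - <<'E'
from h import *
s,ds=grab("scene","3")
P,uv=cloud("scene",ds,(245,255,315,320))
from scipy.optimize import least_squares
m=(P[:,2]>40)&(P[:,2]<47)&(np.hypot(P[:,0]-438,P[:,1]-294)<66);q=P[m]
f=least_squares(lambda p:np.hypot(q[:,0]-p[0],q[:,1]-p[1])-p[2],[438,294,54],loss="soft_l1");print(f.x)
x=cv2.resize(s[190:330,200:340],None,fx=3,fy=3);cv2.imwrite("pics/z5.png",cv2.cvtColor(x,cv2.COLOR_RGB2BGR))
E
```

```text
time: 15.5
ee_pos: [437.3, 329.0, 157.1]
eef_rot: [-2.216, -2.215, 0.013]
wrist_force: [-1.3, -2.3, -0.3]
gripper_width: 20.5
gripper_force: 108.3
[431.1592289  294.31058449  53.57658653]
```

View pics/z5.png

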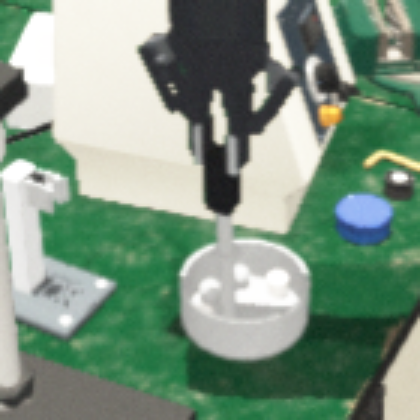

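The rod is in the pan, at (225,260) in the crop, with all pieces inside. The pan moved about 6 mm towards the robot, so I'll recentre the circle on (432,294).

```bash
cat > pan.py <<'E'
from h import *
from scipy.optimize import least_squares
import sys
s,ds=grab("scene",sys.argv[1])
P,uv=cloud("scene",ds,(240,250,320,325))
m=(P[:,2]>40)&(P[:,2]<47)&(np.hypot(P[:,0]-432,P[:,1]-294)<70);q=P[m]
f=least_squares(lambda p:np.hypot(q[:,0]-p[0],q[:,1]-p[1])-p[2],[432,294,54],loss="soft_l1");print("pan",f.x.round(1))
E
python3 -m creep '-.02 .195 0 0 0 0 -1;-.178 .428 0 0 0 0 -1;-.282 .368 0 0 0 0 -1;-.368 .282 0 0 0 0 -1;-.428 .178 0 0 0 0 -1;-.46 .06 0 0 0 0 -1;-.46 -.06 0 0 0 0 -1;-.428 -.178 0 0 0 0 -1' |sed -n '2,4p'
python3 pan.py 4
python3 -m creep '-.368 -.282 0 0 0 0 -1;-.282 -.368 0 0 0 0 -1;-.178 -.428 0 0 0 0 -1;-.06 -.46 0 0 0 0 -1;.06 -.46 0 0 0 0 -1;.178 -.428 0 0 0 0 -1;.282 -.368 0 0 0 0 -1;.368 -.282 0 0 0 0 -1' |sed -n '2,4p'
python3 pan.py 5
```

```text
ee_pos: [463.0, 277.4, 157.9]
eef_rot: [-2.214, -2.214, 0.004]
wrist_force: [-4.6, 3.6, -0.5]
pan [435.2 290.5  53.4]
ee_pos: [401.0, 277.1, 158.2]
eef_rot: [-2.217, -2.216, 0.009]
wrist_force: [1.7, -0.9, -2.1]
pan [435.7 290.3  53.5]
```

```bash

python3 -m creep '.33 -.04 0 0 0 0 -1;.33 .02 0 0 0 0 -1;.455 .06 0 0 0 0 -1;.423 .176 0 0 0 0 -1;.364 .279 0 0 0 0 -1;.279 .364 0 0 0 0 -1;.176 .423 0 0 0 0 -1;.06 .455 0 0 0 0 -1' |sed -n '2,4p'
python3 pan.py 6
python3 -m creep '-.06 .455 0 0 0 0 -1;-.176 .423 0 0 0 0 -1;-.279 .364 0 0 0 0 -1;-.364 .279 0 0 0 0 -1;-.423 .176 0 0 0 0 -1;-.455 .06 0 0 0 0 -1;-.455 -.06 0 0 0 0 -1;-.423 -.176 0 0 0 0 -1' |sed -n '2,4p'
python3 pan.py 7
```

```text
ee_pos: [437.4, 326.1, 157.9]
eef_rot: [-2.215, -2.215, 0.006]
wrist_force: [0.1, 0.7, -1.7]
pan [433.5 299.3  53.5]
ee_pos: [467.9, 272.6, 158.2]
eef_rot: [-2.217, -2.215, 0.002]
wrist_force: [-0.4, 4.1, -0.6]
pan [438.1 299.8  53.4]
```

```bash

python3 -m creep '-.115 -.265 0 0 0 0 -1;-.279 -.364 0 0 0 0 -1;-.176 -.423 0 0 0 0 -1;-.06 -.455 0 0 0 0 -1;.06 -.455 0 0 0 0 -1;.176 -.423 0 0 0 0 -1;.279 -.364 0 0 0 0 -1;.364 -.279 0 0 0 0 -1' |sed -n '2,4p'
python3 pan.py 8
python3 -m creep '.423 -.176 0 0 0 0 -1;.455 -.06 0 0 0 0 -1;.455 .06 0 0 0 0 -1;.423 .176 0 0 0 0 -1;.364 .279 0 0 0 0 -1;.279 .364 0 0 0 0 -1;.176 .423 0 0 0 0 -1;.06 .455 0 0 0 0 -1' |sed -n '2,4p'
python3 pan.py 9
```

```text
ee_pos: [407.1, 277.9, 158.7]
eef_rot: [-2.219, -2.217, 0.004]
wrist_force: [4.5, 1.8, -2.4]
pan [435.6 298.5  53.6]
ee_pos: [437.4, 330.5, 157.7]
eef_rot: [-2.216, -2.215, 0.009]
wrist_force: [-1.5, -5.0, 0.8]
pan [434.6 298.2  53.6]
```

```bash

python3 -m creep '-.06 .455 0 0 0 0 -1;-.176 .423 0 0 0 0 -1;-.279 .364 0 0 0 0 -1;-.364 .279 0 0 0 0 -1;-.423 .176 0 0 0 0 -1;-.455 .06 0 0 0 0 -1;-.455 -.06 0 0 0 0 -1;-.423 -.176 0 0 0 0 -1' |sed -n '2,4p'
python3 pan.py 10
python3 -m creep '-.364 -.279 0 0 0 0 -1;-.279 -.364 0 0 0 0 -1;-.176 -.423 0 0 0 0 -1;-.06 -.455 0 0 0 0 -1;.06 -.455 0 0 0 0 -1;.176 -.423 0 0 0 0 -1;.279 -.364 0 0 0 0 -1;.364 -.279 0 0 0 0 -1' |sed -n '2,4p'
python3 pan.py 11
python3 -m creep '.423 -.176 0 0 0 0 -1;.455 -.06 0 0 0 0 -1;.455 .06 0 0 0 0 -1;.423 .176 0 0 0 0 -1;.364 .279 0 0 0 0 -1;.279 .364 0 0 0 0 -1;.176 .423 0 0 0 0 -1;.06 .455 0 0 0 0 -1' |sed -n '2,4p'
python3 pan.py 12
```

```text
ee_pos: [466.6, 277.6, 157.3]
eef_rot: [-2.215, -2.214, 0.007]
wrist_force: [-3.9, 2.6, -2.8]
pan [440.2 299.   53.6]
ee_pos: [407.0, 278.1, 159.1]
eef_rot: [-2.218, -2.217, 0.003]
wrist_force: [3.8, 3.0, -0.8]
pan [435.1 295.9  53.6]
ee_pos: [437.4, 329.9, 157.5]
eef_rot: [-2.217, -2.216, 0.01]
wrist_force: [-0.7, -4.4, -1.0]
pan [433.2 296.1  53.6]
```

```bash

python3 -m creep '-.5 -.3 0 0 0 0 -1;-.2 0 -.2 0 0 0 -1;0 0 -.5 0 0 0 -1;0 0 -1 0 0 0 -1;0 0 -1 0 0 0 -1;0 0 -1 0 0 0 -1;0 0 -1 0 0 0 -1;0 0 -1 0 0 0 -1' |sed -n '2,4p'
python3 -m creep '0 0 -1 0 0 0 -1;0 0 -1 0 0 0 -1;0 -.5 -1 0 0 0 -1;0 -.5 0 0 0 0 -1;0 -.5 0 0 0 0 -1;-.5 -.5 0 0 0 0 -1;-.5 -.3 0 0 0 0 -1;-.5 0 0 0 0 0 -1'
python3 pan.py 13
python3 - <<'E'
from h import *
s,_=load("scene","13");t,_=grab("top","13")
a=cv2.resize(s[150:330,200:340],None,fx=2.8,fy=2.8);b=cv2.resize(t[180:320,130:270],None,fx=2.8,fy=2.8);b=np.vstack([b,np.zeros((len(a)-len(b),392,3),np.uint8)])
cv2.imwrite("pics/z6.png",cv2.cvtColor(np.hstack([a,b]),cv2.COLOR_RGB2BGR))
E
```

```text
ee_pos: [432.4, 316.6, 274.2]
eef_rot: [-2.217, -2.216, 0.004]
wrist_force: [0.5, 0.1, -1.1]
time: 24.8
ee_pos: [385.2, 285.8, 331.7]
eef_rot: [-2.215, -2.216, 0.008]
wrist_force: [0.4, 0.1, -1.3]
gripper_width: 21.1
gripper_force: 109.2
pan [433.5 296.   53.7]
```

View pics/z6.png

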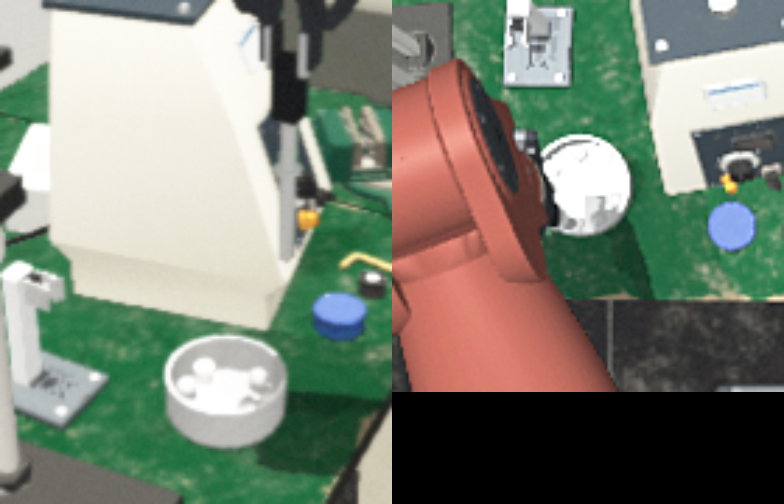

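All the pieces are in the pan, which stands upright at about (225,390) in the left crop. Next I'll carry the rod past the front of the press.

```bash

python3 -m creep '-1 0 0 0 0 0 -1;-1 0 0 0 0 0 -1;-1 0 0 0 0 0 -1;-1 0 0 0 0 0 -1;-1 0 0 0 0 0 -1;-1 0 0 0 0 0 -1;-1 0 0 0 0 0 -1;-1 0 0 0 0 0 -1' |sed -n '2,4p'
python3 -m creep '-1 0 0 0 0 0 -1;-1 0 0 0 0 0 -1;-1 0 0 0 0 0 -1;-1 0 0 0 0 0 -1;-1 0 0 0 0 0 -1;-1 0 0 0 0 0 -1;-1 0 0 0 0 0 -1;-1 0 0 0 0 0 -1' |sed -n '2,4p'
python3 -m creep '-1 0 0 0 0 0 -1;-1 0 0 0 0 0 -1;-1 0 0 0 0 0 -1;-1 0 0 0 0 0 -1;-1 0 0 0 0 0 -1;-1 0 0 0 0 0 -1;-1 0 0 0 0 0 -1;-1 0 0 0 0 0 -1' |sed -n '2,4p'
python3 -m creep '0 0 0 0 0 .095 -1;0 0 0 0 0 .095 -1;0 0 0 0 0 .095 -1;0 0 0 0 0 .095 -1;0 0 0 0 0 .095 -1;0 0 0 0 0 .095 -1;0 0 0 0 0 .095 -1;0 0 0 0 0 .095 -1'
python3 -m creep '0 0 0 0 0 .095 -1;0 0 0 0 0 .095 -1;0 0 0 0 0 .05 -1;0 0 0 0 0 0 -1;0 0 0 0 0 0 -1;0 0 0 0 0 0 -1;0 0 0 0 0 0 -1;0 0 0 0 0 0 -1'
```

```text
ee_pos: [386.5, 125.3, 331.6]
eef_rot: [-2.216, -2.215, 0.007]
wrist_force: [0.0, -0.3, -1.5]
ee_pos: [386.5, -34.8, 331.3]
eef_rot: [-2.217, -2.215, 0.007]
wrist_force: [0.8, 0.2, -1.1]
ee_pos: [386.4, -195.0, 330.8]
eef_rot: [-2.217, -2.215, 0.006]
wrist_force: [0.2, 1.1, -1.8]
time: 28.1
ee_pos: [386.5, -194.1, 330.8]
eef_rot: [-3.084, -0.577, 0.013]
wrist_force: [0.2, 0.1, -1.8]
gripper_width: 21.2
gripper_force: 109.1
time: 28.9
ee_pos: [386.2, -194.0, 331.3]
eef_rot: [-3.139, -0.0, 0.013]
wrist_force: [-0.2, 0.3, -1.1]
gripper_width: 20.7
gripper_force: 109.1
```

```bash

python3 -m creep '.2 .9 0 0 0 0 -1;.2 .9 0 0 0 0 -1;.2 .9 0 0 0 0 -1;.2 .9 0 0 0 0 -1;.2 .9 0 0 0 0 -1;.2 .9 0 0 0 0 -1;.3 .9 0 0 0 0 -1;.3 .75 0 0 0 0 -1'
python3 - <<'E'
from h import *
from scipy.optimize import least_squares
s,ds=grab("scene","14");t,dt=grab("top","14")
P,uv=cloud("scene",ds,(330,120,390,210))
m=(P[:,2]>93)&(P[:,2]<106)&(np.hypot(P[:,0]-436,P[:,1]+343)<46);q=P[m]
f=least_squares(lambda p:np.hypot(q[:,0]-p[0],q[:,1]-p[1])-p[2],[436,-343,37],loss="soft_l1");print("cup",m.sum(),f.x.round(1),q.min(0),q.max(0))
p=get_state()["ee_pos"]
for lo in range(110,340,20):
    m=(P[:,2]>lo)&(P[:,2]<lo+20)&(np.hypot(P[:,0]-p[0],P[:,1]-p[1])<25)
    if m.sum()>2:print(lo,m.sum(),P[m].min(0).round(1),P[m].max(0).round(1),np.median(uv[m],0))
a=cv2.resize(s[60:220,310:430],None,fx=3,fy=3);b=cv2.resize(t[150:310,350:470],None,fx=3,fy=3)
cv2.imwrite("pics/z7.png",cv2.cvtColor(np.hstack([a,b]),cv2.COLOR_RGB2BGR))
E
```

```text
time: 29.7
ee_pos: [422.3, -336.0, 330.5]
eef_rot: [-3.139, 0.001, 0.014]
wrist_force: [-0.1, 0.1, -0.4]
gripper_width: 20.9
gripper_force: 109.2
cup 63 [ 433.9 -342.9   36.7] [ 414.42799024 -384.88292822   93.26845131] [ 471.1111153  -299.96208779  103.44301547]
170 4 [ 418.  -337.8  182.8] [ 422.5 -331.3  189.1] [362.5 154.5]
190 9 [ 414.5 -331.8  190.1] [ 423.  -324.5  207.8] [363. 151.]
210 10 [ 415.8 -335.7  210.4] [ 422.6 -324.9  229.5] [363.5 145.5]
230 12 [ 415. -332.  231.] [ 423.2 -326.9  249.1] [364.  140.5]
250 11 [ 414.3 -332.1  253.9] [ 424.7 -324.4  269.1] [364. 135.]
270 16 [ 413.7 -333.2  270. ] [ 426.3 -323.8  289.8] [365.  130.5]
290 16 [ 414.6 -336.4  290.9] [ 423.5 -323.1  308.6] [366. 124.]
310 7 [ 416.2 -332.4  311.2] [ 427.1 -328.7  316.1] [366. 120.]
```

View pics/z7.png

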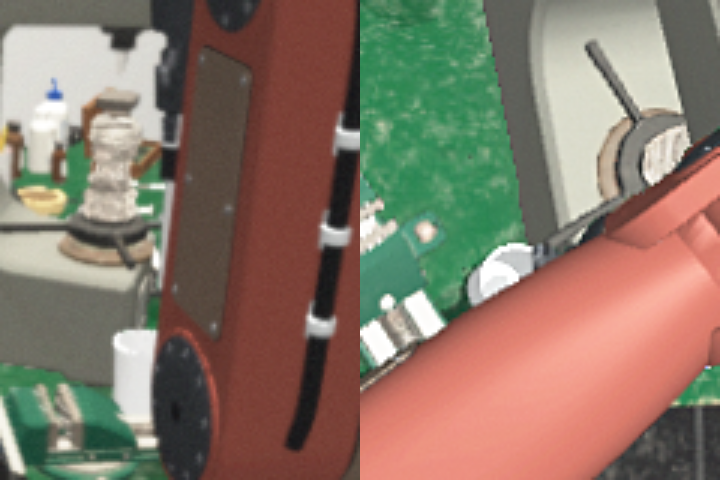

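The rod hangs just inside the near side of the cup's opening, and the cup shows at (135,365) in the left crop. The arm comes close to the drill head, so I'll check the clearance before descending.

```bash
python3 - <<'E'
from h import *
from scipy.spatial import cKDTree
H=[];A=[]
for n in("top","scene"):
    _,d=load(n,"0");P,uv=cloud(n,d,(0,0,560,420));H.append(P[(P[:,0]>380)&(P[:,0]<800)&(P[:,1]<-340)&(P[:,1]>-700)&(P[:,2]>110)&(P[:,2]<640)])
    im,d=load(n,"14");P,uv=cloud(n,d,(0,0,560,420));c=im[uv[:,1],uv[:,0]].astype(int)
    m=((c[:,0]>c[:,1]*1.6)&(c[:,0]>60)|(c.max(1)<60))&(P[:,2]>300)&(P[:,2]<1000)&(P[:,0]<650)&(P[:,1]<-150)&(P[:,1]>-620)
    im0,d0=load(n,"0");m&=abs(d[uv[:,1],uv[:,0]]-d0[uv[:,1],uv[:,0]])>30
    A.append(P[m])
    Q=P[m];
    for lo in range(300,1000,50):
        k=(Q[:,2]>lo)&(Q[:,2]<lo+50)
        if k.sum()>3:print(n,lo,k.sum(),Q[k].min(0).round(),Q[k].max(0).round())
H=np.vstack(H);A=np.vstack(A);T=cKDTree(H)
for dz in(0,60,120,175):
    dd,i=T.query(A-[0,0,dz]);k=dd.argmin();print(dz,dd[k].round(),(A[k]-[0,0,dz]).round(),H[i[k]].round())
print(get_state()["joints"].round(2))
E
```

```text
top 450 5 [ 419. -303.  454.] [ 441. -274.  500.]
top 500 24 [ 437. -312.  503.] [ 453. -301.  531.]
top 600 7 [ 431. -315.  612.] [ 459. -276.  647.]
top 650 30 [ 432. -339.  650.] [ 486. -274.  687.]
top 700 66 [ 199. -285.  734.] [ 449. -151.  750.]
top 750 3349 [ 214. -312.  750.] [ 477. -150.  800.]
top 800 4292 [ 308. -399.  800.] [ 495. -201.  850.]
top 850 121 [ 382. -379.  850.] [ 477. -298.  854.]
scene 300 42 [ 411. -332.  320.] [ 430. -319.  349.]
scene 350 19 [ 412. -327.  352.] [ 428. -307.  399.]
scene 400 86 [ 409. -346.  400.] [ 431. -274.  449.]
scene 450 100 [ 405. -325.  451.] [ 450. -270.  500.]
scene 500 136 [ 407. -318.  500.] [ 457. -293.  550.]
scene 550 164 [ 405. -321.  550.] [ 458. -293.  600.]
scene 600 267 [ 397. -349.  600.] [ 478. -271.  650.]
scene 650 429 [ 378. -342.  650.] [ 481. -270.  700.]
scene 700 19 [ 394. -303.  700.] [ 447. -272.  702.]
0 55.0 [ 463. -349.  620.] [ 490. -397.  616.]
60 56.0 [ 463. -349.  560.] [ 477. -401.  574.]
120 43.0 [ 428. -328.  209.] [ 462. -351.  198.]
175 46.0 [ 432. -397.  636.] [ 466. -411.  607.]
[-0.91  0.    0.23  1.8  -0.01  2.23]
```

```bash
python3 - <<'E'
from h import *
from scipy.spatial import cKDTree
H=[];A=[]
for n in("top","scene"):
    _,d=load(n,"0");P,uv=cloud(n,d,(0,0,560,420));H.append(P[(P[:,0]>380)&(P[:,0]<800)&(P[:,1]<-340)&(P[:,1]>-700)&(P[:,2]>430)&(P[:,2]<640)])
    im,d=load(n,"14");_,d0=load(n,"0");P,uv=cloud(n,d,(0,0,560,420))
    m=(abs(d[uv[:,1],uv[:,0]]-d0[uv[:,1],uv[:,0]])>30)&(P[:,2]>500)&(P[:,2]<1000)&(P[:,0]>250)&(P[:,0]<700)&(P[:,1]<-150)&(P[:,1]>-700)
    A.append(P[m])
H=np.vstack(H);A=np.vstack(A);T=cKDTree(H[:,:2])
for lo,hi in((500,600),(600,700),(700,780),(780,830),(830,900)):
    B=A[(A[:,2]>lo)&(A[:,2]<hi)]
    if len(B)==0: continue
    dd,i=T.query(B[:,:2]);k=dd.argmin();print(lo,len(B),dd[k].round(),B[k].round(),H[i[k]].round(),"xmax",B[B[:,0].argmax()].round(),"ymin",B[B[:,1].argmin()].round())
print("topmost head",H[:,2].max())
E
```

```text
500 530 0.0 [ 646. -380.  545.] [ 646. -380.  563.] xmax [ 675. -375.  559.] ymin [ 551. -394.  564.]
600 884 0.0 [ 595. -386.  611.] [ 596. -386.  507.] xmax [ 698. -519.  620.] ymin [ 515. -558.  616.]
700 1045 86.0 [ 476. -310.  779.] [ 498. -393.  557.] xmax [ 476. -310.  779.] ymin [ 476. -310.  779.]
780 6137 32.0 [ 432. -397.  811.] [ 452. -422.  544.] xmax [ 495. -345.  805.] ymin [ 420. -402.  827.]
830 2786 40.0 [ 416. -402.  830.] [ 448. -425.  531.] xmax [ 490. -341.  832.] ymin [ 416. -402.  830.]
topmost head 630.2586016871637
```

```bash

python3 -m creep '-.1 -.1 .6 0 0 0 -1;0 0 .6 0 0 0 -1;0 0 .6 0 0 0 -1;0 0 .6 0 0 0 -1;0 0 .6 0 0 0 -1;0 0 .6 0 0 0 -1;0 0 .6 0 0 0 -1;0 0 .4 0 0 0 -1'
python3 -m creep '0 0 .5 0 0 0 -1;0 0 .5 0 0 0 -1;0 0 .5 0 0 0 -1;0 0 .5 0 0 0 -1;0 0 .5 0 0 0 -1;0 0 .5 0 0 0 -1;0 0 .3 0 0 0 -1;0 0 0 0 0 0 -1'
```

```text
time: 30.6
ee_pos: [419.2, -332.5, 237.5]
eef_rot: [-3.139, 0.0, 0.014]
wrist_force: [0.3, -0.6, -2.1]
gripper_width: 21.3
gripper_force: 109.2
time: 31.4
ee_pos: [418.8, -332.5, 171.8]
eef_rot: [-3.139, 0.001, 0.014]
wrist_force: [0.4, -0.4, -1.7]
gripper_width: 20.5
gripper_force: 109.1
```

```bash

python3 -m creep '0 0 .2 0 0 0 -1;0 0 .2 0 0 0 -1;0 0 .15 0 0 0 -1;0 0 .07 0 0 0 -1;0 0 .07 0 0 0 -1;0 0 .05 0 0 0 -1;0 0 .03 0 0 0 -1;0 0 0 0 0 0 -1'
python3 -m creep '0 0 .03 0 0 0 -1;0 0 .03 0 0 0 -1;0 0 .03 0 0 0 -1;0 0 0 0 0 0 -1;0 0 0 0 0 0 -1;0 0 0 0 0 0 -1;0 0 0 0 0 0 -1;0 0 0 0 0 0 -1'
```

```text
time: 32.2
ee_pos: [418.8, -332.7, 157.4]
eef_rot: [-3.139, 0.001, 0.013]
wrist_force: [2.3, -1.9, -1.1]
gripper_width: 20.9
gripper_force: 109.2
time: 33.0
ee_pos: [418.7, -332.6, 155.5]
eef_rot: [-3.139, 0.001, 0.013]
wrist_force: [2.0, -1.4, -0.9]
gripper_width: 21.5
gripper_force: 109.2
```

```bash

python3 -m creep '.12 .09 0 0 0 0 -1;0 0 0 0 0 0 -1;0 0 .03 0 0 0 -1;0 0 .03 0 0 0 -1;0 0 0 0 0 0 -1;0 0 0 0 0 0 -1;0 0 0 0 0 0 -1;0 0 0 0 0 0 -1'
python3 -m creep '0 0 .03 0 0 0 -1;0 0 .03 0 0 0 -1;0 0 0 0 0 0 -1;0 0 0 0 0 0 -1;0 0 0 0 0 0 -1;0 0 0 0 0 0 -1;0 0 0 0 0 0 -1;0 0 0 0 0 0 -1'
```

```text
time: 33.8
ee_pos: [421.1, -334.5, 154.6]
eef_rot: [-3.14, 0.001, 0.013]
wrist_force: [-0.6, 0.7, 5.0]
gripper_width: 20.8
gripper_force: 109.9
time: 34.6
ee_pos: [421.5, -334.9, 154.5]
eef_rot: [-3.141, 0.001, 0.011]
wrist_force: [-1.0, 0.9, 11.1]
gripper_width: 20.9
gripper_force: 110.8
```

```bash

python3 -m creep '0 0 -.04 0 0 0 -1;0 0 0 0 0 0 -1;0 0 0 0 0 0 -.5;0 0 0 0 0 0 -.45;0 0 0 0 0 0 -.4;0 0 0 0 0 0 -.35;0 0 0 0 0 0 -.3;0 0 0 0 0 0 -.2' 20
python3 -m creep '0 0 0 0 0 0 -.1;0 0 0 0 0 0 0;0 0 0 0 0 0 .1;0 0 0 0 0 0 .15;0 0 0 0 0 0 .15;0 0 0 0 0 0 .15;0 0 0 0 0 0 .15;0 0 0 0 0 0 .15'
```

```text
time: 35.4
ee_pos: [420.9, -334.3, 153.6]
eef_rot: [-3.139, 0.001, 0.014]
wrist_force: [-0.2, -0.6, -0.2]
gripper_width: 34.0
gripper_force: 0.0
time: 36.2
ee_pos: [421.1, -334.4, 153.9]
eef_rot: [-3.139, 0.001, 0.013]
wrist_force: [0.4, -0.6, 1.1]
gripper_width: 49.2
gripper_force: 0.0
```

```bash

python3 -m creep '0 0 -.3 0 0 0 .15;0 0 -.3 0 0 0 .15;0 0 -.4 0 0 0 .15;0 0 -.5 0 0 0 .15;0 0 -.5 0 0 0 .15;0 0 -.5 0 0 0 .15;0 0 -.5 0 0 0 .15;0 0 -.5 0 0 0 .15'
python3 -m creep '0 0 -1 0 0 0 .15;0 0 -1 0 0 0 .15;0 0 -1 0 0 0 .15;0 0 -1 0 0 0 .15;0 0 -1 0 0 0 .15;0 0 -1 0 0 0 .15;-1 0 0 0 0 0 .15;-1 0 0 0 0 0 .15'
python3 -m creep '-1 -.5 0 0 0 0 .15;-1 -.5 0 0 0 0 .15;0 -1 0 0 0 0 .15;0 -1 0 0 0 0 .15;0 -1 0 0 0 0 .15;0 -1 0 0 0 0 .15;0 -1 0 0 0 0 .15;0 -1 0 0 0 0 .15'
python3 - <<'E'
from h import *
s,ds=grab("scene","15");t,dt=grab("top","15")
a=cv2.resize(s[80:220,310:430],None,fx=3,fy=3);b=cv2.resize(t[170:310,350:470],None,fx=3,fy=3)
cv2.imwrite("pics/z8.png",cv2.cvtColor(np.hstack([a,b]),cv2.COLOR_RGB2BGR))
E
python3 pan.py 16
```

```text
time: 37.0
ee_pos: [421.7, -334.6, 224.9]
eef_rot: [-3.14, 0.001, 0.013]
wrist_force: [-0.4, 0.2, -0.2]
gripper_width: 48.9
gripper_force: 0.0
time: 37.8
ee_pos: [382.6, -335.0, 345.2]
eef_rot: [-3.14, -0.001, 0.013]
wrist_force: [0.6, 0.6, 0.0]
gripper_width: 49.6
gripper_force: 0.0
time: 38.6
ee_pos: [342.6, -194.0, 345.5]
eef_rot: [-3.14, 0.001, 0.013]
wrist_force: [-0.1, -0.1, -0.8]
gripper_width: 49.4
gripper_force: 0.0
pan [433.4 295.8  53.8]
```

View pics/z8.png

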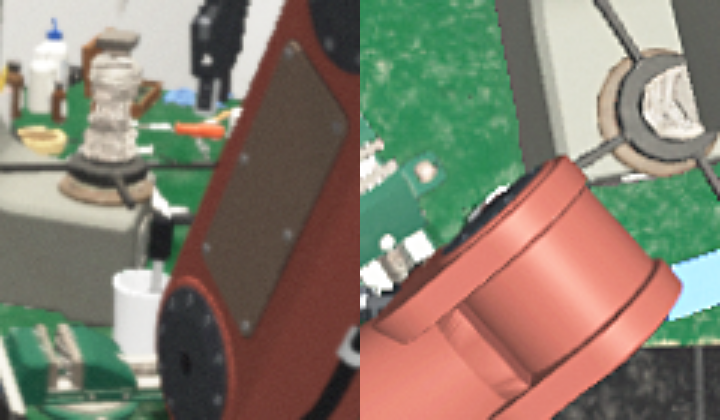

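The rod stands upright in the upright cup, with its grip at (160,235) in the left crop. The gripper is clear and the pan is about 5 mm from where it started, so I'm handing in.

```bash
python3 -c "
from plant import hand_in
print(hand_in())"
```

```text
the job is handed in; nothing more can be done
None
```

I handed the job in at about 39 s: the rod came level out of the clip, stirred the pan three turns clockwise and now stands foot down, released, in the upright cup; the pan ended about 5 mm off with no piece seen outside it, but I didn't measure each piece's move or recheck the tin, resin mount and bottle.

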